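# Set the rivet-gun air lever to the third click

### The job

Using only the fingertips or the outside of the fingers, never gripping it, push the black paddle lever of the air metering unit all the way back to its closed stop (the end with the brass fitting), then push it out again to the third click from that stop and no further. Leave the tools and bottles standing around it where they are, and finish with the hand clear.

Things in the scene. Friction and masses are not known exactly. Their poses are not given: they have to be found in the camera images.
- air_unit: Grey air metering unit screwed to the bench, a box 100 mm (its x) by 240 mm (its y) by 60 mm high; origin at the centre of its underside. A black paddle lever on its top slides along its y axis; closed, the lever's centre is at y = -75 mm in the unit's frame. On the top, beside the slot, six short dark marks show where it clicks in: closed stop, then clicks 1 to 5
- fitting (a point): Root of the brass hose fitting on the unit's -y end face (30 mm above the bench, sticks out 34 mm). It marks the closed end of the lever's travel
- gauge (a point): Centre of the face of the round gauge lying on the unit's top near its +y end, 52 mm across, top 73 mm above the bench. It is at the open end
- lever_head (a point): Centre of the top of the black paddle lever, an upright block 34 mm (unit's x) by 14 mm (unit's y, the way it slides) by 45 mm tall, from 62 to 107 mm above the bench, its axes parallel to the unit's
- lever (a joint): Lever's distance from its closed stop, m, growing towards the gauge (unit's +y). A sprung ball clicks in every 18 mm: 0 closed, 0.018 first click, 0.036 second, 0.054 third, up to 0.090. 5 to 8 N pushes it out of a detent; the push fades over 9 mm, then the lever snaps ahead of the finger into the next detent. Starts in the first or second
- rivet_gun_a: Blue rivet gun standing upright on its round foot, 84 mm across and 225 mm tall; origin under the foot. Bystander
- rivet_gun_b: Bare aluminium rivet gun, same size as the blue one. Bystander
- oil_bottle: White oil bottle with black cap, 64 mm across, 150 mm tall; origin under its base. Bystander
- rivet_jar: Clear jar with a steel cap, 56 mm across, 70 mm tall, beside the unit's gauge end; origin under its base. Bystander
- screwdriver: Screwdriver lying on the bench along the robot's side of the unit, under 40 mm high. Bystander
- wrench: Wrench lying on the bench along the far side of the unit, under 20 mm high. Bystander
- tape_roll: Grey ring of tape lying flat beyond the unit's brass fitting, 90 mm across, 24 mm high; origin at its underside. Bystander

How it is judged:
By the outcome, as a careful person would: the job done as asked, in the order asked, and still so for the second after the job is handed in, with the robot touching nothing.
It also fails if it takes over 61 s, if anything falls off the work surface, if the arm or the gripper's body presses on something with over 40 N, if the wrist force passes 120 N, or if a joint passes its speed limit or range.

### The arm

A 6-joint arm with a two-finger parallel gripper is mounted at the origin on the work surface. World frame = base frame: x ahead of the robot, y to its left, z up, the work surface at z = 0. Lengths are in m, angles in rad, forces in N, time in s.
With the tool pointing down it reaches from about 0.375 to 0.975 m from the base axis. Payload 3.8 kg.
Tool frame: the origin (TCP) lies midway between the tips of the shut fingers; the grasp point (between the pads) lies 19 mm behind it; z points along the fingers, y is the line along which they close (so a half turn about z gives the same grasp; the last joint's range is limited). The gripper opens to 85 mm and grips with 20 to 120 N. Pads are 22 mm wide; open, the fingers measure 114 mm over their backs; the gripper's body (76 mm by 85 mm) begins 54 mm behind the grasp point. The pads swing forward as they close: fully open they stand 13 mm farther back than shut.
Start: joints at [-1.171, 0.264, 1.604, -0, 1.274, -0.037], TCP at [0.286, -0.612, 0.231] pointing down, gripper open.
Joint ranges: [-2.63, 2.63], [-0.94, 2.18], [0.31, 2.57], [-1.31, 4.45], [0, 2.66], [-2.55, 2.55]. Speed limits (rad/s): [2.57, 2.57, 3.14, 3.14, 3.14, 3.14].

### API

Orientations are given as a rotation vector (axis times angle).
In Python, from workcell import bot, imaging gives the robot as it stands.
- The arm moves only by the tool step_arm, never from a script. Its argument "series" is a list of rows, each an object of numbers: "grip": the closure, from -1 (fully open) to 1 (shut); "x", "y", "z": the shift along the tool's x, y, z normalised to -1 to 1, where 1 is 500 mm; "ax", "ay", "az": the turn, a rotation vector about the tool's x, y, z normalised to -1 to 1, where 1 is 30 degrees. A call has 1 to 12 rows; each row is the pose to reach, as a shift and turn from the pose commanded when the call began, along the tool's axes at that moment; what a row does not reach only later rows make up. A row lasts 1/10 s, in which the tool goes at most 50 mm and 8.59 degrees, less where a joint would pass 70% of its speed; a pose out of reach is approached as far as the arm can. A call with a number of a shift or a turn outside -1 to 1 is refused whole. A call with a gripper value outside its range is refused whole. The fingers move at their own pace and stop on an object; "force" is the grip in N (left out, the last holds). Time passes only in rows, so rows that repeat a pose let the fingers close. It gives the time, the measured TCP pose, the force, the opening and the grip force at its end, in the units of the state.
- bot.read_state(): the state, without advancing time (a new reading comes with each control period).
- imaging.read_camera(name): name is "scene" or "top"; returns a dict with "img" (480x640x3 uint8, red, green, blue), "fx", "fy", "cx", "cy" (pixels), "R" (3x3) and "t" (3): a world point X has camera coordinates R X + t. Camera axes: x right, y down, z forward; pixel columns grow to the right and rows downward; lengths in m; the calibration is good to about 2 mm. A picture is of the moment at which its call begins. There is no depth.
- bot.finish_job(): hands the job in; it is judged then, once.
The state is a dict: "time": time; "q": joint angles; "joint_vel": joint speeds; "joint_torque": joint torques, N m; "tool_pos": TCP position; "tcp_rot": TCP orientation; "wrist_force": force on the tool from outside, world axes, zero at the start; "torque": the same for the moment, N m; "width": opening from 0.0 (shut) to 1.0 (fully open); "grip_force": force on a finger pad.
Only numpy, scipy, OpenCV 4.12 (cv2) and the standard library are available. Lean on these libraries where they do the work, as an engineer would, in place of code of your own. Each camera call takes 0.05 s, during which the arm holds its last target. There are 200 camera calls.

## Working session

There is one attempt and no reset: what is moved stays moved. The work goes in short steps, Python scripts to look and compute and a tool call to move; the robot and the scene stay as the last step left them, time stands still between calls to the robot, and variables do not carry over. Pictures are saved under pics/ and viewed, at most 10 in all, crops included, and the job is handed in when it is done.

Besides the shell and the picture viewer there is one more tool, called after ">>>" as name(argument=value, ...), one argument or row to a line, values as JSON. step_arm: Moves the arm, as the interface text tells. Scaled input: -1 to 1 covers 500 mm each way for a shift and 30 degrees each way for a turn. Its arguments: {"type":"object","properties":{"series":{"type":"array","items":{"type":"object","properties":{"grip":{"type":"number"},"x":{"type":"number","minimum":-1,"maximum":1},"y":{"type":"number","minimum":-1,"maximum":1},"z":{"type":"number","minimum":-1,"maximum":1},"ax":{"type":"number","minimum":-1,"maximum":1},"ay":{"type":"number","minimum":-1,"maximum":1},"az":{"type":"number","minimum":-1,"maximum":1}}}},"force":{"type":"number"}},"required":["series"]}

```bash
mkdir -p pics
python3 - <<'E'
from workcell import bot, imaging
import cv2,pickle
s=bot.read_state(); print(s)
for n in("scene","top"):
    c=imaging.read_camera(n); pickle.dump(c,open(n+".pkl","wb"))
    cv2.imwrite(f"pics/{n}0.png",c["img"][:,:,::-1]); print(n,c["fx"],c["cx"],c["cy"],c["R"],c["t"])
E
```

```text
{'time': 0.0, 'q': array([-1.17086071e+00,  2.64779232e-01,  1.60536342e+00, -1.13630876e-05,
        1.27368050e+00, -3.69081537e-02]), 'joint_vel': array([ 0.00093745, -0.00024376, -0.00012399, -0.00109703, -0.00011793,
        0.00021705]), 'joint_torque': array([ 1.12318616e-03, -5.15109122e+01, -3.67311609e+01,  6.59872327e-06,
        1.30078092e-02,  9.40837594e-06]), 'tool_pos': array([ 0.2852898 , -0.61095341,  0.22995015]), 'tcp_rot': array([-3.06480936e+00, -6.80279573e-01,  6.48803900e-04]), 'wrist_force': array([-0.15531486,  0.15114179, -0.52607205]), 'torque': array([-0.01104346,  0.02083014,  0.05617357]), 'grip_force': 0.0, 'width': 0.9978627597510165}
scene 589.773451822602 309.2539822847957 240.27422746509188 [[-0.76566334  0.64318947 -0.00818237]
 [ 0.55804724  0.65787468 -0.50575111]
 [-0.31991082 -0.39180123 -0.86264063]] [ 0.42972827 -0.26552269  1.51757655]
top 436.10008879738473 326.55942945353627 238.83408591523371 [[-0.02485997 -0.99958283 -0.01470227]
 [-0.99192842  0.02649345 -0.12400045]
 [ 0.12433824  0.01150096 -0.99217324]] [0.02918719 0.55424997 1.02752682]
```

View pics/top0.png

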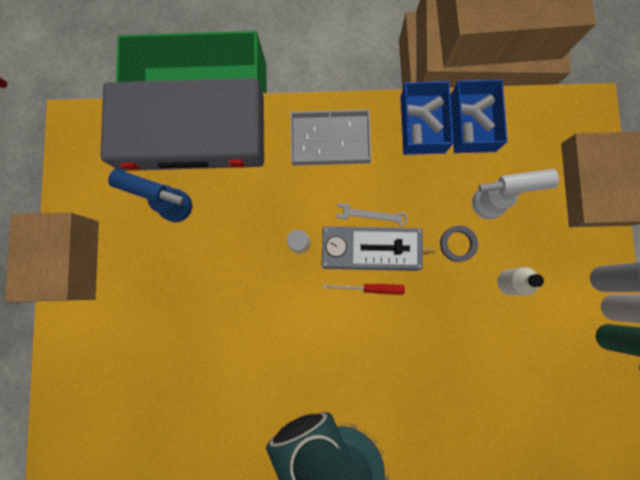

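View pics/scene0.png

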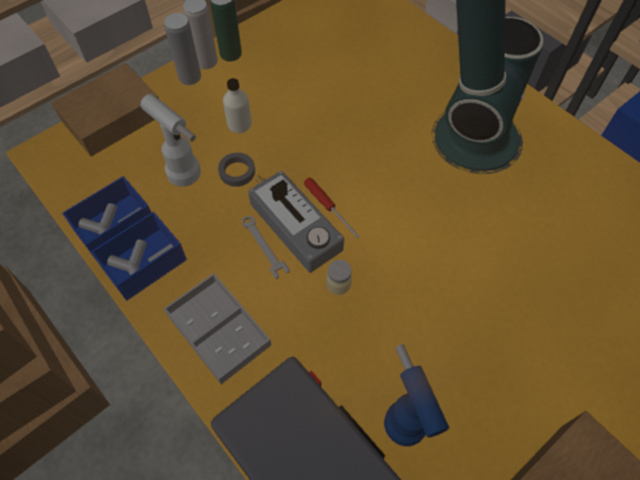

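The top view shows the unit at pixels (322–422, 227–270), with the gauge at (336,246), the lever near (400,246) and the fitting at (428,252). Next I'll enlarge both views.

Run:
```python
import cv2
a=cv2.imread("pics/top0.png")[215:285,310:440]; cv2.imwrite("pics/tc.png",cv2.resize(a,None,fx=6,fy=6,interpolation=cv2.INTER_CUBIC))
a=cv2.imread("pics/scene0.png")[165:275,240:360]; cv2.imwrite("pics/sc.png",cv2.resize(a,None,fx=5,fy=5,interpolation=cv2.INTER_CUBIC))
```

```text
(no output)
```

View pics/tc.png

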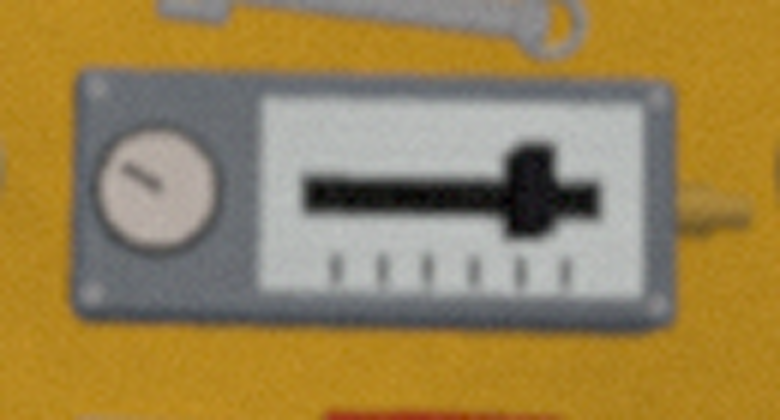

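View pics/sc.png

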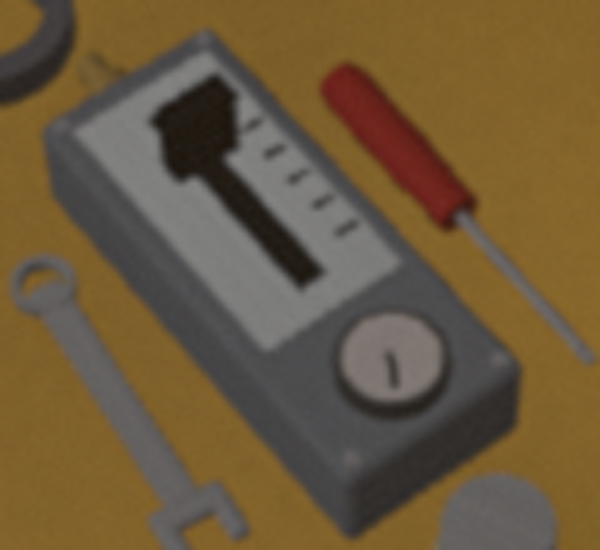

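The top crop shows the unit's corners at about (80,72), (675,83), (675,325) and (75,318). The marks run from (566,273), closed, to (336,270), click 5, and the gauge is at (157,188). The lever top is at about (531,190). The scene crop agrees.

```bash
cat > h.py <<'E'
import numpy as np,pickle
from scipy.optimize import least_squares
C={n:pickle.load(open(n+".pkl","rb")) for n in("scene","top")}
def proj(c,X):
    p=np.asarray(c["R"])@X+c["t"]; return np.array([c["fx"]*p[0]/p[2]+c["cx"],c["fy"]*p[1]/p[2]+c["cy"]])
def ray(c,uv,z):
    R=np.asarray(c["R"]);o=-R.T@c["t"]; d=R.T@np.array([(uv[0]-c["cx"])/c["fx"],(uv[1]-c["cy"])/c["fy"],1]); return o+d*(z-o[2])/d[2]
def un(p,k,o): return (np.array(p)+.5)/k-.5+np.array(o)
T=lambda p:un(p,6,(310,215)); S=lambda p:un(p,5,(240,165))
E
python3 - <<'E'
from h import *
t=C["top"];s=C["scene"]
tp=[((50,120,60),0),]
obs=[("top",T(p),m) for p,m in [((80,72),(50,120,60)),((675,83),(50,-120,60)),((675,325),(-50,-120,60)),((75,318),(-50,120,60)),((157,188),(0,None,73))] if m[1] is not None]
obs+=[("scene",S(p),m) for p,m in [((203,32),(-50,-120,60)),((46,130),(50,-120,60)),((350,485),(50,120,60)),((521,368),(-50,120,60))]]
def W(v,m): m=np.array(m)/1e3;a=v[2];return np.array([v[0]+np.cos(a)*m[0]-np.sin(a)*m[1],v[1]+np.sin(a)*m[0]+np.cos(a)*m[1],m[2]])
for cams in(("top",),("scene",),("top","scene")):
    f=lambda v:np.concatenate([proj(C[n],W(v,m))-p for n,p,m in obs if n in cams])
    r=least_squares(f,[.5,0,0]); v=r.x; print(cams,v,np.abs(r.fun).max())
    a=v[2];R=np.array([[np.cos(a),-np.sin(a)],[np.sin(a),np.cos(a)]])
    for nm,c,p,z in [("m0",t,T((566,273)),.06),("m5",t,T((336,270)),.06),("gauge",t,T((157,188)),.073),("headtop",t,T((531,190)),.107),("gaugeS",s,S((392,357)),.073),("headS",s,S((196,100)),.107)]:
        X=ray(c,p,z); print(nm,X.round(4),(R.T@(X[:2]-v[:2])).round(4))
for nm,uv,z in [("jar",(298,238),.07),("oilcap",(536,281),.15),("tape",(459,244),.024),("sdr",(404,289),.02),("sdl",(325,287),.01),("gunB head l",(485,190),.225),("gunB head r",(556,178),.225)]: print(nm,ray(t,uv,z).round(3))
E
```

```text
('top',) [ 0.52765535 -0.09288564 -0.0423428 ] 1.1737875021741502
m0 [ 0.4963 -0.1664  0.06  ] [-0.0282 -0.0748]
m5 [ 0.4999 -0.0763  0.06  ] [-0.0285  0.0154]
gauge [ 0.5327 -0.0067  0.073 ] [0.0014 0.0864]
headtop [ 0.5246 -0.147   0.107 ] [-0.0008 -0.0542]
gaugeS [ 0.5313 -0.0051  0.073 ] [-0.0001  0.0879]
headS [ 0.5246 -0.1479  0.107 ] [-0.0007 -0.0551]
('scene',) [ 0.52857558 -0.08948665 -0.04549113] 2.4628339975367624
m0 [ 0.4963 -0.1664  0.06  ] [-0.0287 -0.0783]
m5 [ 0.4999 -0.0763  0.06  ] [-0.0293  0.0119]
gauge [ 0.5327 -0.0067  0.073 ] [0.0004 0.0829]
headtop [ 0.5246 -0.147   0.107 ] [-0.0014 -0.0577]
gaugeS [ 0.5313 -0.0051  0.073 ] [-0.0011  0.0844]
headS [ 0.5246 -0.1479  0.107 ] [-0.0013 -0.0585]
('top', 'scene') [ 0.52796861 -0.09132516 -0.04409283] 2.773339027257464
m0 [ 0.4963 -0.1664  0.06  ] [-0.0283 -0.0764]
m5 [ 0.4999 -0.0763  0.06  ] [-0.0288  0.0138]
gauge [ 0.5327 -0.0067  0.073 ] [0.001  0.0848]
headtop [ 0.5246 -0.147   0.107 ] [-0.0009 -0.0558]
gaugeS [ 0.5313 -0.0051  0.073 ] [-0.0005  0.0863]
headS [ 0.5246 -0.1479  0.107 ] [-0.0009 -0.0566]
jar [0.554 0.082 0.07 ]
oilcap [ 0.438 -0.43   0.15 ]
tape [ 0.535 -0.309  0.024]
sdr [ 0.429 -0.17   0.02 ]
sdl [0.439 0.022 0.01 ]
gunB head l [ 0.622 -0.309  0.225]
gunB head r [ 0.642 -0.453  0.225]
```

```bash
cat > g.py <<'E'
import sys,numpy as np
from scipy.spatial.transform import Rotation as R
from workcell import bot
a=-.043; O=np.array([.5277,-.0925])
def goal(uy,z,ux=0):
    s=bot.read_state(); c,n=np.cos(a),np.sin(a)
    p=np.array([O[0]+c*ux-n*uy,O[1]+n*ux+c*uy,z])
    Rt=R.from_rotvec(s["tcp_rot"]); Rg=R.from_matrix(np.array([[c,n,0],[n,-c,0],[0,0,-1]]).T)
    e=Rt.inv()
    q=s["tool_pos"]; d=q[:2]-O
    print("now unit xy z",(c*d[0]+n*d[1]).round(4),(-n*d[0]+c*d[1]).round(4),q[2].round(4),"F",s["wrist_force"].round(2),"t",s["time"],"w",s["width"])
    print("shift",(e.apply(p-q)/.5).round(4),"turn",(np.degrees((e*Rg).as_rotvec())/30).round(3))
goal(*map(float,sys.argv[1:]))
E
python3 g.py -.01 .21
```

```text
now unit xy z -0.2199 -0.5284 0.23 F [ 0.51  0.47 -0.37] t 0.1 w 1.002484568631093
shift [ 0.8688 -0.7167  0.0416] turn [-0.004  0.001  0.916]
```

>>> step_arm(
  series=[
    {"x": 0.869, "y": -0.717, "z": 0.0, "az": 0.916, "grip": 1},
    {"x": 0.869, "y": -0.717, "z": 0.0, "az": 0.916, "grip": 1},
    {"x": 0.869, "y": -0.717, "z": 0.0, "az": 0.916, "grip": 1},
    {"x": 0.869, "y": -0.717, "z": 0.0, "az": 0.916, "grip": 1},
    {"x": 0.869, "y": -0.717, "z": 0.0, "az": 0.916, "grip": 1},
    {"x": 0.869, "y": -0.717, "z": 0.0, "az": 0.916, "grip": 1},
    {"x": 0.869, "y": -0.717, "z": 0.0, "az": 0.916, "grip": 1},
    {"x": 0.869, "y": -0.717, "z": 0.0, "az": 0.916, "grip": 1},
    {"x": 0.869, "y": -0.717, "z": 0.0, "az": 0.916, "grip": 1},
    {"x": 0.869, "y": -0.717, "z": 0.0, "az": 0.916, "grip": 1},
    {"x": 0.869, "y": -0.717, "z": 0.0, "az": 0.916, "grip": 1},
    {"x": 0.869, "y": -0.717, "z": 0.0, "az": 0.916, "grip": 1},
  ],
)

```text
validation failed for argument at $.se...
```

>>> step_arm(
  series=[
    {"grip": 1},
    {"grip": 1},
    {"grip": 1},
  ],
)

```text
validation failed for argument at $.se...
```

```bash
python3 g.py -.01 .085
```

```text
now unit xy z -0.2199 -0.5284 0.23 F [ 0.51  0.47 -0.37] t 0.1 w 1.002484568631093
shift [ 0.8688 -0.7161  0.2916] turn [-0.004  0.001  0.916]
```

>>> step_arm(
  series=[
    {"x": 0.0, "y": 0.0, "z": 0.0, "ax": 0.0, "ay": 0.0, "az": 0.0, "grip": 1.0},
  ],
)

```text
time: 0.2
tool_pos: [0.2854, -0.6112, 0.2304]
tcp_rot: [-3.066, -0.68, 0.0]
wrist_force: [0.6, 0.1, -0.0]
width: 0.858
grip_force: 0.0
```

All seven fields are needed in each row.

>>> step_arm(
  series=[
    {"x": 0.869, "y": -0.717, "z": 0, "ax": 0, "ay": 0, "az": 0.916, "grip": 1},
    {"x": 0.869, "y": -0.717, "z": 0, "ax": 0, "ay": 0, "az": 0.916, "grip": 1},
    {"x": 0.869, "y": -0.717, "z": 0, "ax": 0, "ay": 0, "az": 0.916, "grip": 1},
    {"x": 0.869, "y": -0.717, "z": 0, "ax": 0, "ay": 0, "az": 0.916, "grip": 1},
    {"x": 0.869, "y": -0.717, "z": 0, "ax": 0, "ay": 0, "az": 0.916, "grip": 1},
    {"x": 0.869, "y": -0.717, "z": 0, "ax": 0, "ay": 0, "az": 0.916, "grip": 1},
    {"x": 0.869, "y": -0.717, "z": 0, "ax": 0, "ay": 0, "az": 0.916, "grip": 1},
    {"x": 0.869, "y": -0.717, "z": 0, "ax": 0, "ay": 0, "az": 0.916, "grip": 1},
    {"x": 0.869, "y": -0.717, "z": 0, "ax": 0, "ay": 0, "az": 0.916, "grip": 1},
    {"x": 0.869, "y": -0.717, "z": 0, "ax": 0, "ay": 0, "az": 0.916, "grip": 1},
    {"x": 0.869, "y": -0.717, "z": 0, "ax": 0, "ay": 0, "az": 0.916, "grip": 1},
    {"x": 0.869, "y": -0.717, "z": 0, "ax": 0, "ay": 0, "az": 0.916, "grip": 1},
  ],
)

```text
time: 1.4
tool_pos: [0.5289, -0.0988, 0.2313]
tcp_rot: [-3.139, 0.061, -0.001]
wrist_force: [-0.1, 0.0, -0.8]
width: -0.002
grip_force: 0.0
```

```bash
python3 g.py -.01 .085
```

```text
now unit xy z 0.0015 -0.0062 0.2313 F [-0.09  0.01 -0.76] t 1.4 w -0.0022286661703210245
shift [-0.0032  0.008   0.2926] turn [-0.003 -0.001  0.008]
```

>>> step_arm(
  series=[
    {"x": 0, "y": 0, "z": 0.1, "ax": 0, "ay": 0, "az": 0, "grip": 1},
    {"x": 0, "y": 0, "z": 0.2, "ax": 0, "ay": 0, "az": 0, "grip": 1},
    {"x": -0.002, "y": 0, "z": 0.25, "ax": 0, "ay": 0, "az": 0, "grip": 1},
    {"x": -0.002, "y": 0, "z": 0.29, "ax": 0, "ay": 0, "az": 0, "grip": 1},
    {"x": -0.002, "y": 0, "z": 0.296, "ax": 0, "ay": 0, "az": 0, "grip": 1},
    {"x": -0.002, "y": 0, "z": 0.296, "ax": 0, "ay": 0, "az": 0, "grip": 1},
  ],
)

```text
time: 2.0
tool_pos: [0.526, -0.1033, 0.0828]
tcp_rot: [-3.141, 0.068, 0.002]
wrist_force: [0.3, 0.2, 0.6]
width: -0.004
grip_force: 0.0
```

```bash
python3 g.py -.0335 .083
python3 - <<'E'
from workcell import imaging
import cv2
a=imaging.read_camera("scene")["img"][140:290,220:380,::-1]; cv2.imwrite("pics/s1.png",cv2.resize(a,None,fx=4,fy=4,interpolation=cv2.INTER_CUBIC))
E
```

```text
now unit xy z -0.0012 -0.0108 0.0828 F [0.27 0.16 0.56] t 2.0 w -0.003892648915452708
shift [ 0.0025  0.0454 -0.0003] turn [-0.     0.003 -0.   ]
```

View pics/s1.png

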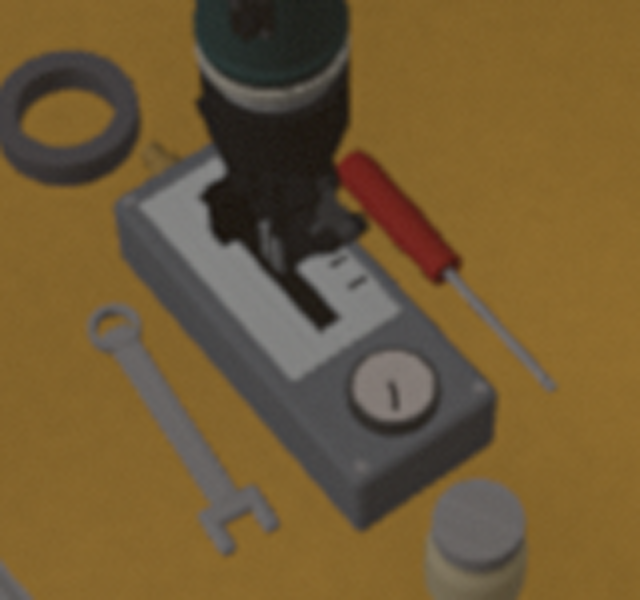

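The hand is over the slot, on the gauge side of the lever at crop position (215,215), and clear of the gauge. Now I'll push towards the fitting slowly.

>>> step_arm(
  series=[
    {"x": 0.0025, "y": 0.02, "z": 0, "ax": 0, "ay": 0, "az": 0, "grip": 1},
    {"x": 0.0025, "y": 0.036, "z": 0, "ax": 0, "ay": 0, "az": 0, "grip": 1},
    {"x": 0.0025, "y": 0.04, "z": 0, "ax": 0, "ay": 0, "az": 0, "grip": 1},
    {"x": 0.0025, "y": 0.044, "z": 0, "ax": 0, "ay": 0, "az": 0, "grip": 1},
    {"x": 0.0025, "y": 0.048, "z": 0, "ax": 0, "ay": 0, "az": 0, "grip": 1},
    {"x": 0.0025, "y": 0.052, "z": 0, "ax": 0, "ay": 0, "az": 0, "grip": 1},
    {"x": 0.0025, "y": 0.054, "z": 0, "ax": 0, "ay": 0, "az": 0, "grip": 1},
  ],
)

```text
time: 2.75
tool_pos: [0.5267, -0.1292, 0.0834]
tcp_rot: [-3.139, 0.068, 0.0]
wrist_force: [-0.4, 5.7, 2.1]
width: -0.003
grip_force: 2.7
```

>>> step_arm(
  series=[
    {"x": 0, "y": 0.004, "z": 0, "ax": 0, "ay": 0, "az": 0, "grip": 1},
    {"x": 0, "y": 0.008, "z": 0, "ax": 0, "ay": 0, "az": 0, "grip": 1},
    {"x": 0, "y": 0.012, "z": 0, "ax": 0, "ay": 0, "az": 0, "grip": 1},
    {"x": 0, "y": 0.016, "z": 0, "ax": 0, "ay": 0, "az": 0, "grip": 1},
    {"x": 0, "y": 0.02, "z": 0, "ax": 0, "ay": 0, "az": 0, "grip": 1},
    {"x": 0, "y": 0.024, "z": 0, "ax": 0, "ay": 0, "az": 0, "grip": 1},
    {"x": 0, "y": 0.028, "z": 0, "ax": 0, "ay": 0, "az": 0, "grip": 1},
  ],
)

```text
time: 3.45
tool_pos: [0.5261, -0.1442, 0.0832]
tcp_rot: [3.14, -0.066, -0.0]
wrist_force: [0.0, -0.4, -0.9]
width: -0.0
grip_force: 0.0
```

>>> step_arm(
  series=[
    {"x": 0, "y": 0.002, "z": 0, "ax": 0, "ay": 0, "az": 0, "grip": 1},
    {"x": 0, "y": 0.004, "z": 0, "ax": 0, "ay": 0, "az": 0, "grip": 1},
    {"x": 0, "y": 0.006, "z": 0, "ax": 0, "ay": 0, "az": 0, "grip": 1},
  ],
)

```text
time: 3.75
tool_pos: [0.5259, -0.1467, 0.0832]
tcp_rot: [-3.14, 0.068, 0.0]
wrist_force: [0.5, 4.3, 1.2]
width: 0.0
grip_force: 2.1
```

>>> step_arm(
  series=[
    {"x": 0, "y": 0.002, "z": 0, "ax": 0, "ay": 0, "az": 0, "grip": 1},
    {"x": 0, "y": 0.004, "z": 0, "ax": 0, "ay": 0, "az": 0, "grip": 1},
  ],
)

```text
time: 3.95
tool_pos: [0.5259, -0.1469, 0.0832]
tcp_rot: [-3.137, 0.069, 0.0]
wrist_force: [0.8, 11.6, 1.9]
width: -0.003
grip_force: 5.6
```

Force is rising with no movement, so the lever is at the closed stop: contact at TCP y ≈ -0.147, with 11.6 N of push. Now over to the fitting side.

>>> step_arm(
  series=[
    {"x": 0, "y": -0.016, "z": 0, "ax": 0, "ay": 0, "az": 0, "grip": 1},
    {"x": 0, "y": -0.016, "z": -0.06, "ax": 0, "ay": 0, "az": 0, "grip": 1},
    {"x": 0, "y": -0.016, "z": -0.12, "ax": 0, "ay": 0, "az": 0, "grip": 1},
    {"x": 0, "y": -0.016, "z": -0.12, "ax": 0, "ay": 0, "az": 0, "grip": 1},
    {"x": -0.005, "y": 0.05, "z": -0.12, "ax": 0, "ay": 0, "az": 0, "grip": 1},
    {"x": -0.005, "y": 0.107, "z": -0.12, "ax": 0, "ay": 0, "az": 0, "grip": 1},
    {"x": -0.005, "y": 0.107, "z": -0.12, "ax": 0, "ay": 0, "az": 0, "grip": 1},
    {"x": -0.005, "y": 0.107, "z": -0.12, "ax": 0, "ay": 0, "az": 0, "grip": 1},
  ],
)

```text
time: 4.75
tool_pos: [0.5206, -0.2026, 0.1426]
tcp_rot: [-3.14, 0.07, 0.002]
wrist_force: [0.3, 0.1, -0.5]
width: -0.001
grip_force: 0.0
```

```bash
python3 g.py -.108 .083
python3 - <<'E'
from workcell import imaging
import cv2
a=imaging.read_camera("scene")["img"][140:290,220:380,::-1]; cv2.imwrite("pics/s2.png",cv2.resize(a,None,fx=4,fy=4,interpolation=cv2.INTER_CUBIC))
E
```

```text
now unit xy z -0.0024 -0.1103 0.1426 F [ 0.28  0.07 -0.47] t 4.75 w -0.000668828429410538
shift [ 0.0049 -0.0045  0.1191] turn [-0.001  0.002 -0.003]
```

View pics/s2.png

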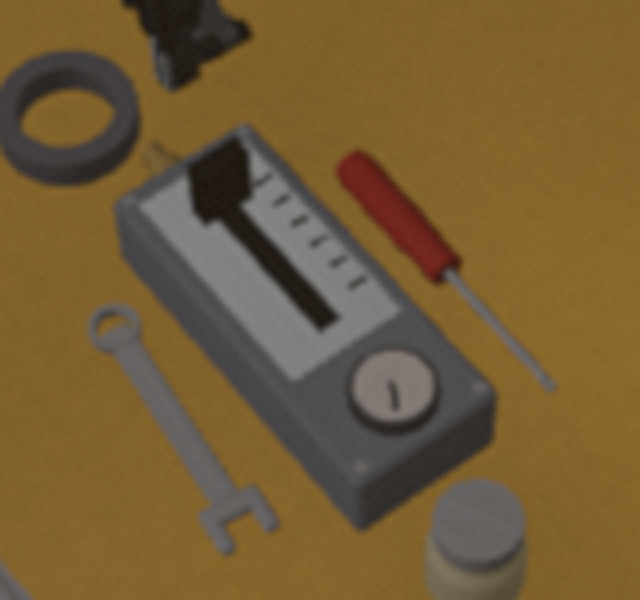

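The lever (crop ~(220,180)) stands at the first mark, closed, and all six marks are visible. Descending on the fitting side and making contact.

>>> step_arm(
  series=[
    {"x": 0.005, "y": 0, "z": 0.06, "ax": 0, "ay": 0, "az": 0, "grip": 1},
    {"x": 0.005, "y": 0, "z": 0.11, "ax": 0, "ay": 0, "az": 0, "grip": 1},
    {"x": 0.005, "y": 0, "z": 0.119, "ax": 0, "ay": 0, "az": 0, "grip": 1},
    {"x": 0.005, "y": 0, "z": 0.119, "ax": 0, "ay": 0, "az": 0, "grip": 1},
    {"x": 0.005, "y": -0.014, "z": 0.119, "ax": 0, "ay": 0, "az": 0, "grip": 1},
    {"x": 0.005, "y": -0.02, "z": 0.119, "ax": 0, "ay": 0, "az": 0, "grip": 1},
    {"x": 0.005, "y": -0.024, "z": 0.119, "ax": 0, "ay": 0, "az": 0, "grip": 1},
    {"x": 0.005, "y": -0.028, "z": 0.119, "ax": 0, "ay": 0, "az": 0, "grip": 1},
    {"x": 0.005, "y": -0.03, "z": 0.119, "ax": 0, "ay": 0, "az": 0, "grip": 1},
  ],
)

```text
time: 5.7
tool_pos: [0.5248, -0.1878, 0.0846]
tcp_rot: [3.139, -0.066, 0.002]
wrist_force: [-1.3, -3.5, 1.9]
width: 0.0
grip_force: 1.7
```

>>> step_arm(
  series=[
    {"x": 0, "y": -0.002, "z": 0, "ax": 0, "ay": 0, "az": 0, "grip": 1},
    {"x": 0, "y": -0.004, "z": 0, "ax": 0, "ay": 0, "az": 0, "grip": 1},
  ],
)

```text
time: 5.9
tool_pos: [0.5249, -0.1872, 0.0847]
tcp_rot: [3.138, -0.066, 0.002]
wrist_force: [-1.7, -7.3, 2.1]
width: -0.002
grip_force: 3.8
```

>>> step_arm(
  series=[
    {"x": 0, "y": -0.003, "z": 0, "ax": 0, "ay": 0, "az": 0, "grip": 1},
    {"x": 0, "y": -0.006, "z": 0, "ax": 0, "ay": 0, "az": 0, "grip": 1},
    {"x": 0, "y": -0.009, "z": 0, "ax": 0, "ay": 0, "az": 0, "grip": 1},
    {"x": 0, "y": -0.012, "z": 0, "ax": 0, "ay": 0, "az": 0, "grip": 1},
    {"x": 0, "y": -0.015, "z": 0, "ax": 0, "ay": 0, "az": 0, "grip": 1},
    {"x": 0, "y": -0.018, "z": 0, "ax": 0, "ay": 0, "az": 0, "grip": 1},
    {"x": 0, "y": -0.021, "z": 0, "ax": 0, "ay": 0, "az": 0, "grip": 1},
    {"x": 0, "y": -0.023, "z": 0, "ax": 0, "ay": 0, "az": 0, "grip": 1},
    {"x": 0, "y": -0.023, "z": 0, "ax": 0, "ay": 0, "az": 0, "grip": 1},
  ],
)

```text
time: 6.8
tool_pos: [0.5244, -0.1733, 0.0834]
tcp_rot: [-3.14, 0.067, 0.001]
wrist_force: [-0.1, 0.0, 0.2]
width: -0.001
grip_force: 0.0
```

>>> step_arm(
  series=[
    {"x": 0, "y": -0.004, "z": 0, "ax": 0, "ay": 0, "az": 0, "grip": 1},
    {"x": 0, "y": -0.008, "z": 0, "ax": 0, "ay": 0, "az": 0, "grip": 1},
    {"x": 0, "y": -0.01, "z": 0, "ax": 0, "ay": 0, "az": 0, "grip": 1},
    {"x": 0, "y": -0.012, "z": 0, "ax": 0, "ay": 0, "az": 0, "grip": 1},
  ],
)

```text
time: 7.2
tool_pos: [0.5249, -0.1691, 0.0836]
tcp_rot: [3.138, -0.066, -0.0]
wrist_force: [-0.7, -7.6, -2.7]
width: -0.002
grip_force: 3.8
```

Click 1 is confirmed: free at -0.173, and contact again about 18 mm on from the first. Next detent.

>>> step_arm(
  series=[
    {"x": 0, "y": -0.003, "z": 0, "ax": 0, "ay": 0, "az": 0, "grip": 1},
    {"x": 0, "y": -0.006, "z": 0, "ax": 0, "ay": 0, "az": 0, "grip": 1},
    {"x": 0, "y": -0.009, "z": 0, "ax": 0, "ay": 0, "az": 0, "grip": 1},
    {"x": 0, "y": -0.012, "z": 0, "ax": 0, "ay": 0, "az": 0, "grip": 1},
    {"x": 0, "y": -0.015, "z": 0, "ax": 0, "ay": 0, "az": 0, "grip": 1},
    {"x": 0, "y": -0.018, "z": 0, "ax": 0, "ay": 0, "az": 0, "grip": 1},
    {"x": 0, "y": -0.021, "z": 0, "ax": 0, "ay": 0, "az": 0, "grip": 1},
    {"x": 0, "y": -0.023, "z": 0, "ax": 0, "ay": 0, "az": 0, "grip": 1},
    {"x": 0, "y": -0.023, "z": 0, "ax": 0, "ay": 0, "az": 0, "grip": 1},
  ],
)

```text
time: 8.1
tool_pos: [0.5256, -0.1559, 0.0838]
tcp_rot: [-3.14, 0.067, -0.0]
wrist_force: [-0.2, 0.3, 0.5]
width: 0.003
grip_force: 0.0
```

>>> step_arm(
  series=[
    {"x": 0, "y": -0.004, "z": 0, "ax": 0, "ay": 0, "az": 0, "grip": 1},
    {"x": 0, "y": -0.008, "z": 0, "ax": 0, "ay": 0, "az": 0, "grip": 1},
    {"x": 0, "y": -0.01, "z": 0, "ax": 0, "ay": 0, "az": 0, "grip": 1},
    {"x": 0, "y": -0.012, "z": 0, "ax": 0, "ay": 0, "az": 0, "grip": 1},
  ],
)

```text
time: 8.5
tool_pos: [0.5259, -0.1514, 0.0839]
tcp_rot: [3.139, -0.066, 0.0]
wrist_force: [-1.6, -6.7, -1.6]
width: -0.004
grip_force: 3.4
```

Click 2 is confirmed, with contact at -0.1515. Same again for click 3, stopping right after the snap.

>>> step_arm(
  series=[
    {"x": 0, "y": -0.003, "z": 0, "ax": 0, "ay": 0, "az": 0, "grip": 1},
    {"x": 0, "y": -0.006, "z": 0, "ax": 0, "ay": 0, "az": 0, "grip": 1},
    {"x": 0, "y": -0.009, "z": 0, "ax": 0, "ay": 0, "az": 0, "grip": 1},
    {"x": 0, "y": -0.012, "z": 0, "ax": 0, "ay": 0, "az": 0, "grip": 1},
    {"x": 0, "y": -0.015, "z": 0, "ax": 0, "ay": 0, "az": 0, "grip": 1},
    {"x": 0, "y": -0.018, "z": 0, "ax": 0, "ay": 0, "az": 0, "grip": 1},
    {"x": 0, "y": -0.021, "z": 0, "ax": 0, "ay": 0, "az": 0, "grip": 1},
    {"x": 0, "y": -0.022, "z": 0, "ax": 0, "ay": 0, "az": 0, "grip": 1},
    {"x": 0, "y": -0.022, "z": 0, "ax": 0, "ay": 0, "az": 0, "grip": 1},
  ],
)

```text
time: 9.4
tool_pos: [0.5262, -0.1389, 0.0837]
tcp_rot: [-3.14, 0.067, 0.0]
wrist_force: [-0.7, -0.4, -0.8]
width: 0.001
grip_force: 0.0
```

>>> step_arm(
  series=[
    {"x": 0, "y": 0.02, "z": 0, "ax": 0, "ay": 0, "az": 0, "grip": 1},
    {"x": 0, "y": 0.02, "z": -0.06, "ax": 0, "ay": 0, "az": 0, "grip": 1},
    {"x": 0, "y": 0.02, "z": -0.12, "ax": 0, "ay": 0, "az": 0, "grip": 1},
    {"x": 0, "y": 0.02, "z": -0.2, "ax": 0, "ay": 0, "az": 0, "grip": 1},
    {"x": 0, "y": 0.1, "z": -0.3, "ax": 0, "ay": 0, "az": 0, "grip": 1},
    {"x": 0, "y": 0.18, "z": -0.3, "ax": 0, "ay": 0, "az": 0, "grip": 1},
    {"x": 0, "y": 0.18, "z": -0.3, "ax": 0, "ay": 0, "az": 0, "grip": 1},
    {"x": 0, "y": 0.18, "z": -0.3, "ax": 0, "ay": 0, "az": 0, "grip": 1},
  ],
)

```text
time: 10.2
tool_pos: [0.5222, -0.2308, 0.2341]
tcp_rot: [-3.141, 0.071, -0.001]
wrist_force: [0.0, 0.5, -0.8]
width: -0.003
grip_force: 0.0
```

Run:
```python
from workcell import imaging
import cv2
a=imaging.read_camera("scene")["img"][140:290,220:380,::-1]; cv2.imwrite("pics/s3.png",cv2.resize(a,None,fx=4,fy=4,interpolation=cv2.INTER_CUBIC))
```

```text
(no output)
```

View pics/s3.png

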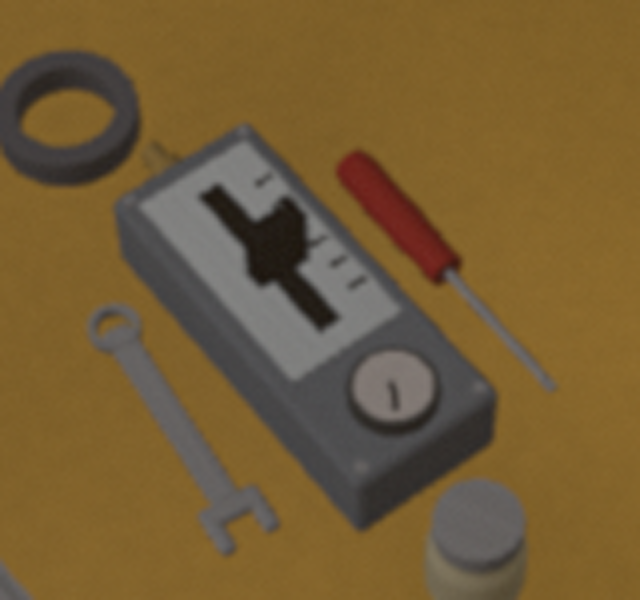

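The lever now stands beside the fourth mark, at crop (315,240), which is click 3. Its head top is at about (277,221), and nothing around it has moved. A numeric check, then I'll hand in.

Run:
```python
from h import *
from workcell import bot
X=ray(C["scene"],un((277,221),4,(220,140)),.107); d=X[:2]-np.array([.5277,-.0925]); a=-.043
y=-np.sin(a)*d[0]+np.cos(a)*d[1]; print("lever mm",(y+.075)*1e3)
if abs(y+.075-.054)<.007: print(bot.finish_job())
```

```text
lever mm 55.69996790725451
the job is handed in; nothing more can be done
None
```

I pushed the lever back to its closed stop, then out to the third click (camera check: about 56 mm from the stop, against 54 mm nominal). The hand is clear, nothing in the final close-up had moved, and the job is handed in at about 10 s.

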